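Clamp a controller in the hold-down jig with its wing nut

ROBOT

A 7-joint arm with a two-finger parallel gripper is mounted at the origin on a cart in front of the work surface, level with it; the furniture and walls round the work are solid. World frame = base frame: x ahead of the robot, y to its left, z up, the work surface at z = 0. Lengths are in mm, angles in rad, forces in N, time in s.
With the tool pointing down it reaches from about 425 to 875 mm from the base axis. Payload 8.4 kg.
Tool frame: the origin (TCP) lies midway between the tips of the shut fingers; the grasp point (between the pads) lies 19 mm behind it (r.pinch_z is the distance from the TCP to the grasp point, in mm); z points along the fingers, y is the line along which they close (so a half turn about z gives the same grasp; the last joint's range is limited). The gripper opens to 85 mm and grips with 20 to 120 N. Pads are 22 mm wide; open, the fingers measure 114 mm over their backs; the gripper's body (76 mm by 85 mm) begins 54 mm behind the grasp point. The pads swing forward as they close: fully open they stand 13 mm farther back than shut.
Start: joints at [1.082, 0.333, 0.04, 1.465, -0.013, 1.343, -0.059], TCP at [246.978, -601.22, 231.308] pointing down, gripper open.
Joint ranges: [-2.58, 2.58], [-0.38, 2.09], [-1.3, 1.39], [0.25, 2.4], [-1.5, 4.64], [0.08, 2.09], [-2.65, 2.65]. Speed limits (rad/s): [2.22, 2.22, 2.79, 2.79, 3.14, 3.14, 3.14].

INTERFACE

Orientations are given as a unit quaternion [x, y, z, w].
In Python, from rig import r, imaging, workorder gives the robot as it stands.
- The arm moves only by the shell command python3 -m jog 'ROWS' [OPENING]. ROWS is JSON, a list that holds one entry, the list of rows, each a list of 6 numbers: the shift along the tool's x, y, z as a fraction of full scale, then the turn, a rotation vector about the tool's x, y, z as a fraction of full scale. In form: [[[x, y, z, ax, ay, az], ...]]. A call has 1 to 10 rows; each row is the pose to reach, as a shift and turn from the pose commanded when the call began, along the tool's axes at that moment; what a row does not reach only later rows make up. Full scale, the value 1, is 0.5 m for a shift and 30 degrees for a turn. A row lasts 1/8 s, in which the tool goes at most 62.5 mm and 10.7 degrees, less where a joint would pass 70% of its speed; a pose out of reach is approached as far as the arm can. A call with a number of a shift or a turn outside -1 to 1 is refused whole. A call with a gripper value outside its range is refused whole. OPENING is the opening, from 0 (shut) to 1 (fully open), set as the call begins (- or left out, the last holds). The fingers move at their own pace and stop on an object; the grip force is fixed at half the most. Time passes only in rows, so rows that repeat a pose let the fingers close. It gives the time, the measured TCP pose, the force, the opening and the grip force at its end, in the units of the state.
- r.sense(): the state, without advancing time (a new reading comes with each control period).
- imaging.read_camera(name): name is "scene" or "top" or "wrist"; returns a dict with "frame" (400x640x3 uint8, blue, green, red), "range_z" (400x640 float32, mm along the optical axis (not along the pixel's ray), 0 where there is no reading), "fx", "fy", "cx", "cy" (pixels), "extrinsics" (4x4, takes a point from camera to world coordinates). Camera axes: x right, y up, looking along -z (the intrinsics and any distortion apply to the point x, -y, -z); pixel columns grow to the right and rows downward; lengths in mm; the calibration is good to about 2 mm. The wrist camera is an equidistant fisheye: a pixel r from the principal point sees the ray r / f radians off the axis. A picture is of the moment at which its call begins.
- workorder.sign_off(): hands the job in; it is judged then, once.
The state is a dict: "t": time; "qpos": joint angles; "joint_vel": joint speeds; "joint_torque": joint torques, N m; "position": TCP position; "tool_rot": TCP orientation; "contact_force": force on the tool from outside, world axes, zero at the start; "wrist_torque": the same for the moment, N m; "opening": opening from 0.0 (shut) to 1.0 (fully open); "grasp_force": force on a finger pad.
Only numpy, scipy, OpenCV 4.12 (cv2) and the standard library are available. Lean on these libraries where they do the work, as an engineer would, in place of code of your own. Each camera call takes 0.05 s, during which the arm holds its last target. There are 200 camera calls.

TASK

Slide the controller along its channel in the hold-down jig until its terminal end is fully home against the end stop, then turn the wing nut clockwise, in short arcs past the guard plate beside it, until the strap holds the controller firmly (nut torque about 0.28 N m). Do not crush the controller by over-tightening, do not push hard on the guard or the controller, leave the things lying round it alone, and let go of everything at the end.

Things in the scene. Friction and masses are not known exactly. Their poses are not given: they have to be found in the camera images.
- jig: hold-down jig, fixed: aluminium plate 210 x 180 x 10 mm; origin at the centre of its underside on the bench, x along the channel to the end stop, z up. The channel lies on the line y = +40 mm between two rails (x -50 to +85, 54 mm apart inside, tops 32 mm above the bench); end stop face at x = +85, top 56 mm up. The clamp's upright stud stands at x = +30, y = -38, top 128 mm up
- guard: bent steel plate standing on the jig close behind the nut, 5 mm thick, top 122 mm above the bench; origin and axes are the jig's. Main face at y = -76 mm (38 mm from the stud axis), x -20 to +80; a flange at x +75 to +80, y -65 to -81. Fingers do not fit between it and the nut; above the strap the other sides of the nut are open
- controller: dark panel controller 106 x 50 x 50 mm, about 0.17 kg, loose in the channel on a wooden seat of differing height. Origin at the centre of its underside, 14 to 18 mm above the bench; own +x to the flat square face (53 mm off, towards jig -x), own -x to the terminal end (53 mm off). It starts 25 to 45 mm short of the stop; home is origin at jig x = +32 mm. Top 50 mm above the origin
- wing_nut: steel wing nut. Origin on the stud axis, 3 mm below the hub, 88 to 95 mm above the bench at the start; x along the wings, z up. Two flat upright wings 8 mm thick, 7 to 34 mm either side of the axis, 6 to 28 mm above the origin; hub 22 mm across up to 15 mm. Clockwise from above tightens; it sinks 5 mm per rad and stays where left; start angle differs, 1 to 3.1 rad are free
- nut_top (a point): stud axis, level with the tops of the wings, turning with the nut (x along the wings). Torque about it: 0.18 N m turns the nut freely (a hand at rest after a push reads about 0.05 less throughout); once the strap bears it rises by 0.005 N m per N of clamp force (about 0.25 N m per rad). 0.24 to 0.34 N m is right (12 to 32 N on the controller); over 0.365 N m (37 N) crushes it
- strap: dark steel strap 28 mm wide, 8 mm thick, from the stud over the channel (at jig x = +30 mm), with an 8 mm rubber foot under its end. Origin on the stud axis at its upper face, level with the nut's origin. It only moves up and down, with the nut; at the start its foot stands 5 to 15 mm above the controller, whose seat on rubber mounts gives about 1 mm per 10 N
- relay: small black relay 16 x 21 x 24 mm, loose on the jig plate, to be left alone; origin at the centre of its underside
- terminal: grey rail terminal block 36 x 44 x 9 mm, loose on the jig plate, to be left alone; origin at the centre of its underside
- screwdriver: screwdriver with a red handle, 185 mm long, loose on the bench beside the jig, to be left alone; origin at its middle
- cutters: side cutters 127 mm long, 15 mm high, loose on the bench beside the jig, to be left alone; origin at their middle
Mind the look-alikes: they are no part of the job. Of the things like the controller, leave any that is purple or red; of the rest the larger one is meant.

How it is judged:
By the outcome, as a careful person would: the job done as asked, in the order asked, and still so for the second after the job is handed in, with the robot touching nothing.
It also fails if it takes over 72 s, if anything falls off the work surface, if the arm or the gripper's body presses on something with over 40 N, if the wrist force passes 120 N, or if a joint passes its speed limit or range.

## Working session

There is one attempt and no reset: what is moved stays moved. The work goes in short steps, Python scripts to look and compute and a shell command to move; the robot and the scene stay as the last step left them, time stands still between calls to the robot, and variables do not carry over. Pictures are saved under pics/ and viewed, at most 10 in all, crops included, and the job is handed in when it is done.

```bash
ls; mkdir -p pics
python3 - <<'E'
from rig import r, imaging, workorder
import cv2,numpy as np
s=r.sense();print(s, r.pinch_z)
for n in("scene","top"):
    c=imaging.read_camera(n);cv2.imwrite(f"pics/{n}0.png",c["frame"]);np.savez(f"{n}0.npz",**c)
    print(n,c["fx"],c["fy"],c["cx"],c["cy"],c["extrinsics"].round(3).tolist(),[k for k in c])
E
```

```text
pics
{'t': 0.0, 'qpos': array([ 1.08182933,  0.33392458,  0.03989185,  1.46629513, -0.01338538,
        1.34328494, -0.05852893]), 'joint_vel': array([ 2.43765159e-03, -3.98427361e-04,  4.90258381e-04, -7.00729138e-04,
        8.09420714e-05,  1.09709847e-03,  6.66704962e-04]), 'joint_torque': array([-8.08157893e-05, -6.58545899e+01,  1.36605721e+00, -4.05565524e+01,
        1.69327611e-02,  1.23706911e-02, -4.04125876e-05]), 'position': array([ 246.76465051, -600.83849459,  230.40100028]), 'tool_rot': array([ 9.81075734e-01,  1.93622641e-01, -2.23770790e-04, -7.92043037e-04]), 'contact_force': array([1.71387397, 0.76979619, 0.03283022]), 'wrist_torque': array([0.00449453, 0.01724418, 0.00370357]), 'grasp_force': 0.0, 'opening': 0.997189207590992} 18.700000000000003
scene 460.61967506683004 460.61967506683004 319.43493033299217 196.20507120045042 [[0.526, 0.559, -0.641, -63.157], [-0.85, 0.333, -0.408, -445.947], [-0.014, 0.759, 0.651, 642.011], [0.0, 0.0, 0.0, 1.0]] ['frame', 'range_z', 'fx', 'fy', 'cx', 'cy', 'extrinsics']
top 394.0396437012579 394.0396437012579 318.57311100160825 198.59350836394688 [[0.009, 0.985, -0.173, 336.99], [-0.999, 0.003, -0.034, -98.938], [-0.033, 0.173, 0.984, 946.653], [0.0, 0.0, 0.0, 1.0]] ['frame', 'range_z', 'fx', 'fy', 'cx', 'cy', 'extrinsics']
```

View pics/scene0.png

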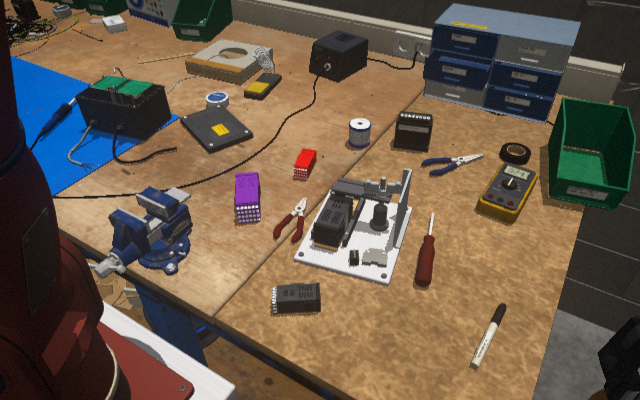

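View pics/top0.png

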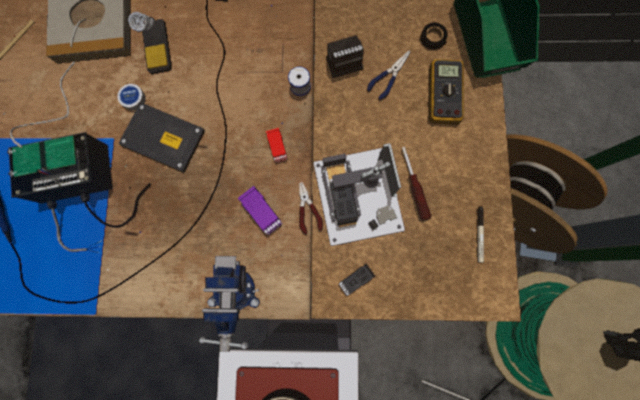

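```bash
cat > h.py <<'E'
import numpy as np,cv2
def cloud(c):
    v,u=np.mgrid[0:400,0:640]; z=c["range_z"].astype(float)
    P=np.stack([(u-c["cx"])/c["fx"]*z,-(v-c["cy"])/c["fy"]*z,-z,np.ones_like(z)],-1)
    W=(P@np.array(c["extrinsics"]).T)[...,:3]; W[z<=0]=np.nan; return W
def proj(c,p):
    E=np.linalg.inv(np.array(c["extrinsics"])); q=E[:3,:3]@np.array(p,float)+E[:3,3]
    return c["cx"]+c["fx"]*q[0]/-q[2], c["cy"]-c["fy"]*q[1]/-q[2]
E
python3 - <<'E'
from h import *
s=dict(np.load("scene0.npz"));t=dict(np.load("top0.npz"))
a=cv2.resize(s["frame"][165:285,285:445],None,fx=5,fy=5,interpolation=cv2.INTER_CUBIC)
cv2.imwrite("pics/sc.png",a)
a=cv2.resize(t["frame"][135:255,305:425],None,fx=5,fy=5,interpolation=cv2.INTER_CUBIC)
cv2.imwrite("pics/tc.png",a)
W=cloud(t)
for (u,v) in [(318,163),(384,148),(401,230),(333,240),(345,205),(378,165),(395,170),(345,183)]: print(u,v,W[v,u].round(1))
E
```

```text
318 163 [588.3 -64.9  15.8]
384 148 [ 598.1 -213.4  106. ]
401 230 [ 426.5 -262.7    9.4]
333 240 [ 401.6 -101.9   12.5]
345 205 [ 477.2 -128.7   63.9]
378 165 [ 585.5 -211.4    7.7]
395 170 [ 544.4 -233.9  121.2]
345 183 [ 523.5 -128.1   85.5]
```

View pics/sc.png

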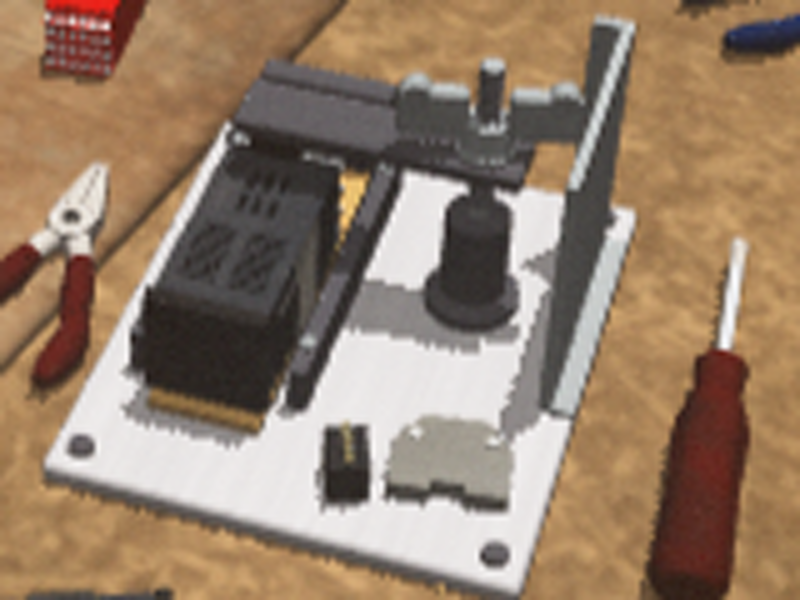

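View pics/tc.png

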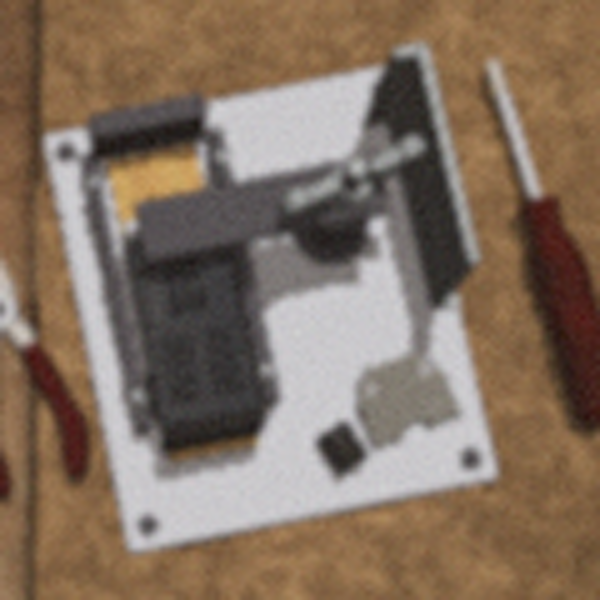

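```bash
cat > fit.py <<'E'
from h import *
from scipy.optimize import least_squares
s=dict(np.load("scene0.npz"));t=dict(np.load("top0.npz"))
S=lambda x,y:(285+x/5-.4,165+y/5-.4); T=lambda x,y:(305+x/5-.4,135+y/5-.4)
# (view, jig pt, px)
obs=[("s",(-105,90,10),S(45,466)),("s",(-105,-90,10),S(522,592)),("s",(105,-90,10),S(635,212)),
("t",(105,90,10),T(46,133)),("t",(-105,90,10),T(130,550)),("t",(-105,-90,10),T(497,476)),("s",(30,-38,128),S(492,62))]
def jw(p,q): c,n=np.cos(p[2]),np.sin(p[2]); return np.array([p[0]+c*q[0]-n*q[1],p[1]+n*q[0]+c*q[1],q[2]])
def res(p,vs,full=False):
    return np.concatenate([np.subtract(proj(s if v=="s" else t,jw(p,q)),px) for v,q,px in obs if v in vs])
for vs in("s","t","st"):
    f=least_squares(res,[500,-170,0.1],args=(vs,),x_scale=[100,100,1]);print(vs,f.x.round(3),f.fun.round(1))
p=f.x;np.save("jig.npy",p)
def inv(W): d=W-np.array([p[0],p[1],0]);c,n=np.cos(p[2]),np.sin(p[2]);return np.stack([c*d[...,0]+n*d[...,1],-n*d[...,0]+c*d[...,1],d[...,2]],-1)
for nm,c in(("s",s),("t",t)):
    J=inv(cloud(c)); x,y,z=J[...,0],J[...,1],J[...,2]
    m=(abs(y-40)<20)&(x>-95)&(x<10)&(z>45)&(z<75)
    print(nm,"ctl top",np.nanmedian(z[m]),"x",np.nanpercentile(x[m],[1,5,50,95,99]).round(1),"y",np.nanpercentile(y[m],[2,98]).round(1),m.sum())
    m=(abs(y-20)<45)&(abs(x-30)<20)&(z>75);print("strap z",np.nanpercentile(z[m],[10,50,90]).round(1),m.sum(), np.nanpercentile(x[m],[5,95]).round(1))
    m=(abs(y+38)<36)&(abs(x-30)<36)&(z>95);k=J[m];print("nut n",len(k),np.nanpercentile(k,[2,50,98],axis=0).round(1).tolist())
    m=(abs(y+38)<60)&(z>130);print("hi",J[m].round(0)[:5])
    g=(abs(z-36)<8)&(x>50)&(x<84)&(abs(y-40)<25)
    m=(x>80)&(x<110)&(abs(y-40)<25)&(z>45);print("stop",np.nanpercentile(J[m],[2,50,98],axis=0).round(1).tolist())
    m=(x>-75)&(x<80)&(y<-62)&(y>-95)&(z>100);print("guard",np.nanpercentile(J[m],[2,50,98],axis=0).round(1).tolist())
E
python3 fit.py
```

```text
s [ 5.08442e+02 -1.64174e+02  2.17000e-01] [-1.2  0.2  0.4  0.1  0.6 -1.   0.2  0.3]
t [ 5.11190e+02 -1.62371e+02  2.03000e-01] [-0.5 -0.6 -0.4  0.3  0.9  0.2]
st [ 5.09966e+02 -1.63439e+02  2.08000e-01] [-1.3 -0.9 -0.3 -0.5  0.9 -1.2 -0.3  0.1  0.3  1.   1.5  0.5  0.3 -0.1]
s ctl top 61.389164202656104 x [-64.6 -63.9 -36.6   4.4   9.2] y [20.6 59.1] 716
strap z [ 82.3  86.5 108.1] 590 [15.2 39.7]
nut n 426 [[18.0, -70.1, 95.7], [26.3, -39.0, 107.2], [36.4, -6.9, 125.6]]
hi [[870.  20. 176.]
 [872.  17. 176.]
 [866.  13. 178.]
 [867.  11. 178.]
 [862.   7. 179.]]
stop [[83.4, 16.7, 50.1], [88.3, 39.9, 53.6], [97.2, 63.2, 55.8]]
guard [[-20.5, -81.2, 100.6], [33.5, -77.8, 116.5], [77.3, -63.1, 121.4]]
t ctl top 63.95760487544317 x [-62.5 -60.5 -27.6   6.2   9.1] y [20.9 59.2] 571
strap z [ 86.6  88.8 104.6] 480 [17.3 42.4]
nut n 203 [[1.8, -74.0, 96.1], [28.3, -35.9, 115.0], [41.0, -4.1, 127.9]]
hi [[ 32. -34. 131.]
 [ 28. -33. 132.]]
stop [[85.1, 16.2, 46.7], [89.9, 39.7, 56.0], [96.8, 63.8, 59.0]]
guard [[-18.6, -78.9, 100.9], [35.2, -74.5, 119.9], [78.3, -63.3, 124.4]]
```

```bash
cat >> h.py <<'E'
p=np.load("jig.npy")
def w2j(W): d=W-np.array([p[0],p[1],0]);c,n=np.cos(p[2]),np.sin(p[2]);return np.stack([c*d[...,0]+n*d[...,1],-n*d[...,0]+c*d[...,1],d[...,2]],-1)
def j2w(q): c,n=np.cos(p[2]),np.sin(p[2]); return np.array([p[0]+c*q[0]-n*q[1],p[1]+n*q[0]+c*q[1],q[2]])
def goal(q,tool_y_deg_jig,st):
    """rows needed from the state st to TCP at jig point q with tool y at jig angle (tool down)"""
    from scipy.spatial.transform import Rotation as R
    a=np.radians(tool_y_deg_jig)+p[2]
    y=np.array([np.cos(a),np.sin(a),0]);z=np.array([0,0,-1.]);G=np.stack([np.cross(y,z),y,z],1)
    C=R.from_quat(st["tool_rot"])
    rv=(C.inv()*R.from_matrix(G)).as_rotvec(degrees=True)
    return (C.inv().apply(j2w(q)-st["position"])/500).round(4), (rv/30).round(3)
E
python3 - <<'E'
from h import *
s=dict(np.load("scene0.npz"));t=dict(np.load("top0.npz"))
for c in(s,t):
    J=w2j(cloud(c));d=J-np.array([30,-38,0]);rr=np.hypot(d[...,0],d[...,1])
    m=(d[...,2]>99)&(d[...,2]<121)&(rr<36)&(rr>10)
    v,u=np.nonzero(m);k=d[m]
    a=np.degrees(.5*np.angle(np.sum((k[:,0]+1j*k[:,1])**2)));print(m.sum(),"ang",a,"zmax",np.percentile(k[:,2],[50,90,97]),k.mean(0),"px",u.min(),u.max(),v.min(),v.max())
print("stud/wing-top proj", [proj(c,j2w((30,-38,z))) for c in (s,t) for z in(88,116,128)])
from rig import r
st=r.sense()
print("pre-push",goal((-92,40,150),0,st),goal((-92,40,150),90,st)); print(j2w((-92,40,150)),j2w((30,-38,0)))
E
```

```text
252 ang -76.71548955810788 zmax [109.96345894 115.96477551 117.65651002] [ -3.23998304  -0.32485331 109.13281824] px 364 401 180 193
107 ang -76.50854318663568 zmax [115.68618002 119.32724453 120.25407511] [ -0.65813354   3.24223759 114.46258032] px 361 389 162 178
stud/wing-top proj [(np.float64(381.6693546096429), np.float64(193.84051904141)), (np.float64(382.8054853199228), np.float64(182.07342302583987)), (np.float64(383.3077035635592), np.float64(176.87186457823466)), (np.float64(374.8080177671427), np.float64(172.4271484581295)), (np.float64(376.20681062323195), np.float64(169.33837658824154)), (np.float64(376.83443021030337), np.float64(167.95248609194837))]
pre-push (array([ 0.6527, -0.7209,  0.162 ]), array([-3.000e-03, -2.000e-03, -2.654e+00])) (array([ 0.6527, -0.7209,  0.162 ]), array([-1.000e-03, -4.000e-03, -5.654e+00]))
[ 411.68166702 -143.33563265  150.        ] [ 547.17826148 -194.41080165    0.        ]
```

```bash
python3 -m jog '[[[0.08,-0.09,0.01,0,0,-0.1],[0.166,-0.18,0.02,0,0,-0.25],[0.249,-0.27,0.03,0,0,-0.4],[0.332,-0.36,0.05,0,0,-0.55],[0.415,-0.45,0.06,0,0,-0.7],[0.498,-0.54,0.07,0,0,-0.85],[0.581,-0.63,0.09,0,0,-1],[0.6645,-0.719,0.1,0,0,-1],[0.6645,-0.719,0.1,0,0,-1]]]' 0 && python3 -m jog '[[[0,0,0,0,0,-0.3],[0,0,0,0,0,-0.6],[0,0,0,0,0,-1],[0,0,0,0,0,-1]]]' && python3 -m jog '[[[0,0,0,0,0,-0.33],[0,0,0,0,0,-0.654],[0,0,0,0,0,-0.654],[0,0,0,0,0,-0.654]]]'
python3 - <<'E'
from h import *
from rig import r,imaging
st=r.sense();print(st["qpos"].round(2),w2j(st["position"]))
c=imaging.read_camera("wrist");np.savez("w1.npz",**c);cv2.imwrite("pics/w1.png",c["frame"]);print(c["fx"],c["cx"],c["cy"],c["extrinsics"].round(2))
print(goal((-86,40,42),0,st))
E
```

```text
t: 1.23
position: [418.7, -137.9, 181.0]
tool_rot: [0.896, 0.444, 0.0, -0.0]
contact_force: [-1.1, -0.6, 0.1]
opening: -0.003
grasp_force: 0.0
t: 1.72
position: [417.3, -143.1, 181.2]
tool_rot: [0.753, 0.658, -0.0, -0.0]
contact_force: [0.5, 0.8, -0.2]
opening: 0.002
grasp_force: 0.0
t: 2.22
position: [417.6, -142.6, 181.3]
tool_rot: [0.632, 0.775, -0.0, -0.0]
contact_force: [-0.4, -0.4, 0.1]
opening: -0.002
grasp_force: 0.0
[ 0.62 -0.04 -0.38  1.99 -0.02  1.18  0.45] [-86.04609738  39.4628474  181.29158514]
309.70691628693146 320.32549968381784 197.3818681105199 [[ 9.8000e-01 -1.9000e-01 -6.0000e-02  4.0378e+02]
 [ 2.0000e-01  9.4000e-01  2.9000e-01 -7.0230e+01]
 [-0.0000e+00 -2.9000e-01  9.6000e-01  3.2332e+02]
 [ 0.0000e+00  0.0000e+00  0.0000e+00  1.0000e+00]]
(array([1.100e-03, 1.000e-04, 2.786e-01]), array([-0.  , -0.  , -0.01]))
```

View pics/w1.png

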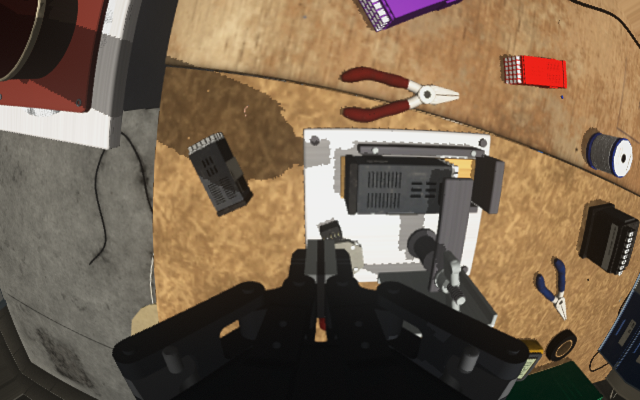

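```bash
cat >> h.py <<'E'
def wcloud(c):
    v,u=np.mgrid[0:400,0:640]; dx=(u-c["cx"])/c["fx"];dy=(v-c["cy"])/c["fy"];th=np.hypot(dx,dy)+1e-9
    z=c["range_z"].astype(float);k=np.tan(th)/th*z
    P=np.stack([dx*k,-dy*k,-z,np.ones_like(z)],-1);W=(P@np.array(c["extrinsics"]).T)[...,:3];W[(z<=0)|(th>1.3)]=np.nan;return W
E
python3 - <<'E'
from h import *
J=w2j(wcloud(dict(np.load("w1.npz"))));x,y,z=J[...,0],J[...,1],J[...,2]
m=(abs(y-40)<18)&(x>-95)&(x<10)&(z>45)&(z<75)
print("ctl",np.nanmedian(z[m]),np.percentile(x[m],[0.5,2,5]),m.sum())
m=(abs(y-40)<26)&(x>-90)&(x<5)&(z>58)&(z<75);print("y",np.percentile(y[m],[1,99]))
m=(abs(y-25)<35)&(abs(x-30)<14)&(z>75)&(z<100);print("strap",np.median(z[m]),np.percentile(x[m],[2,98]),m.sum())
m=(abs(y-40)<20)&(abs(x-91)<4)&(z>40);print("stoptop",np.median(z[m]))
m=(abs(y-88)<60)&(abs(x)<90)&(z<20)&(y<85)&(y>70);print("plate",np.median(z[m]))
m=(abs(y-40)<20)&(x>50)&(x<80)&(z<40);print("seat",np.median(z[m]))
E
```

```text
ctl 62.7309006308337 [-61.37189764 -60.53258846 -59.22259321] 3068
y [17.4197931  63.21625748]
strap 87.52944175326337 [17.89797688 43.39661722] 2156
stoptop 54.537335885779896
plate 9.491106641605995
seat 16.022402938062783
```

```bash
python3 -m jog '[[[0.001,0,0.1,0,0,0],[0.001,0,0.2,0,0,0],[0.001,0,0.278,0,0,0],[0.001,0,0.278,0,0,0],[0.001,0.01,0.278,0,0,0],[0.001,0.02,0.278,0,0,0],[0.001,0.03,0.278,0,0,0],[0.001,0.04,0.278,0,0,0],[0.001,0.044,0.278,0,0,0],[0.001,0.044,0.278,0,0,0]]]' && python3 -m jog '[[[0,0.005,0,0,0,0],[0,0.01,0,0,0,0],[0,0.015,0,0,0,0],[0,0.02,0,0,0,0],[0,0.025,0,0,0,0],[0,0.03,0,0,0,0],[0,0.035,0,0,0,0],[0,0.04,0,0,0,0],[0,0.04,0,0,0,0]]]'
python3 - <<'E'
from h import *
from rig import r
st=r.sense();print(w2j(st["position"]),st["contact_force"])
E
```

```text
t: 3.52
position: [439.4, -137.2, 42.3]
tool_rot: [0.63, 0.777, 0.0, 0.0]
contact_force: [0.2, -0.0, -0.0]
opening: -0.001
grasp_force: 0.0
t: 4.65
position: [459.1, -133.1, 42.4]
tool_rot: [0.63, 0.777, 0.0, 0.0]
contact_force: [0.1, 0.2, 0.3]
opening: -0.001
grasp_force: 0.0
[-43.47044153  40.1545668   42.3936387 ] [0.10982718 0.21771511 0.3280863 ]
```

```bash
python3 -m jog '[[[0,0.003,0,0,0,0],[0,0.006,0,0,0,0],[0,0.009,0,0,0,0],[0,0.012,0,0,0,0],[0,0.012,0,0,0,0]]]' && python3 -m jog '[[[0,0.001,0,0,0,0],[0,0.002,0,0,0,0],[0,0.003,0,0,0,0],[0,0.004,0,0,0,0],[0,0.004,0,0,0,0]]]'
python3 - <<'E'
from h import *
from rig import r,imaging
st=r.sense();print(w2j(st["position"]),st["contact_force"])
c=imaging.read_camera("wrist");np.savez("w2.npz",**c);cv2.imwrite("pics/w2.png",c["frame"])
E
```

```text
t: 5.28
position: [464.8, -132.0, 42.4]
tool_rot: [0.63, 0.777, 0.0, 0.0]
contact_force: [0.3, 0.1, 0.5]
opening: -0.001
grasp_force: 0.3
t: 5.9
position: [466.6, -131.5, 42.3]
tool_rot: [0.63, 0.777, 0.0, 0.0]
contact_force: [-1.5, -0.5, 0.1]
opening: -0.001
grasp_force: 0.6
[-35.82573497  40.20196448  42.33267545] [-1.54351031 -0.50087612  0.09200026]
```

View pics/w2.png

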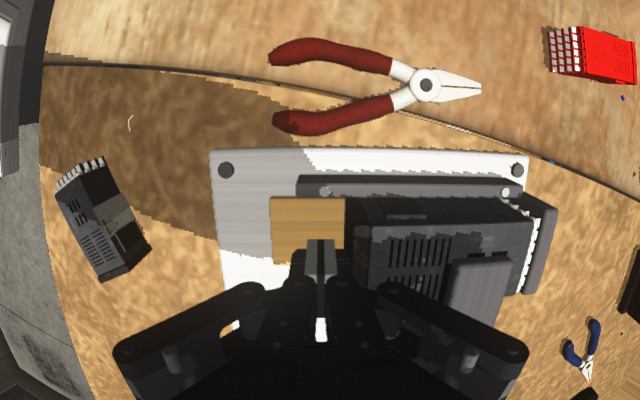

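```bash
python3 -m jog '[[[0,0.001,0,0,0,0],[0,0.002,0,0,0,0],[0,0.002,0,0,0,0]]]' && python3 -m jog '[[[0,0.001,0,0,0,0],[0,0.002,0,0,0,0],[0,0.002,0,0,0,0]]]'
python3 - <<'E'
from h import *
from rig import r
st=r.sense();print(w2j(st["position"]),st["contact_force"])
E
```

```text
t: 6.32
position: [467.6, -131.4, 42.3]
tool_rot: [0.63, 0.777, 0.0, 0.0]
contact_force: [-1.9, 0.3, 0.1]
opening: -0.001
grasp_force: 0.6
t: 6.7
position: [468.6, -131.2, 42.3]
tool_rot: [0.63, 0.777, 0.0, 0.0]
contact_force: [-0.4, -0.2, 0.1]
opening: -0.005
grasp_force: 0.6
[-33.82183638  40.11679175  42.3335467 ] [-0.3967591  -0.17587091  0.05626284]
```

Still sliding (force only friction); continue.

```bash
python3 -m jog '[[[0,0.001,0,0,0,0],[0,0.002,0,0,0,0],[0,0.003,0,0,0,0],[0,0.003,0,0,0,0]]]' && python3 -m jog '[[[0,0.001,0,0,0,0],[0,0.002,0,0,0,0],[0,0.003,0,0,0,0],[0,0.003,0,0,0,0]]]'
python3 - <<'E'
from h import *
from rig import r,imaging
st=r.sense();print(w2j(st["position"]),st["contact_force"])
c=imaging.read_camera("wrist");np.savez("w3.npz",**c)
J=w2j(wcloud(c));x,y,z=J[...,0],J[...,1],J[...,2]
m=(abs(y-40)<18)&(x>-40)&(x<10)&(z>58)&(z<75);print(np.percentile(x[m],[.5,2,5]),np.median(z[m]))
E
```

```text
t: 7.2
position: [469.0, -131.0, 42.1]
tool_rot: [0.63, 0.777, -0.001, -0.001]
contact_force: [-6.4, -1.1, 4.3]
opening: -0.004
grasp_force: 3.2
t: 7.7
position: [469.1, -131.0, 41.9]
tool_rot: [0.63, 0.777, -0.002, -0.002]
contact_force: [-11.4, -0.8, 9.1]
opening: -0.001
grasp_force: 6.2
[-33.29818989  40.19944811  41.9041043 ] [-11.36807418  -0.79489706   9.13073344]
[-39.50083812 -37.74756615 -35.24127458] 62.57079725356516
```

```bash
python3 -m jog '[[[0,-0.004,0,0,0,0],[0,-0.008,0,0,0,0],[0,-0.02,0,0,0,0],[0,-0.03,-0.06,0,0,0],[0,-0.03,-0.16,0,0,0],[0,-0.03,-0.28,0,0,0],[0,-0.03,-0.34,0,0,0],[0,-0.03,-0.34,0,0,0],[0,-0.03,-0.34,0,0,0]]]'
python3 - <<'E'
from h import *
from rig import r,imaging
st=r.sense();print(w2j(st["position"]))
c=imaging.read_camera("wrist");np.savez("w4.npz",**c);cv2.imwrite("pics/w4.png",c["frame"])
J=w2j(wcloud(c));x,y,z=J[...,0],J[...,1],J[...,2]
m=(abs(y-40)<18)&(x>-60)&(x<10)&(z>45)&(z<75);print(np.percentile(x[m],[.5,2,5]),np.median(z[m]))
d=J-np.array([30,-38,0]);rr=np.hypot(d[...,0],d[...,1]);m=(z>99)&(z<121)&(rr<36)&(rr>10);k=d[m]
print(m.sum(),np.degrees(.5*np.angle(np.sum((k[:,0]+1j*k[:,1])**2))),k.mean(0))
print(goal((30,-38,200),13,st))
E
```

```text
t: 8.88
position: [456.3, -133.6, 211.6]
tool_rot: [0.63, 0.777, -0.0, -0.0]
contact_force: [0.3, -0.5, -1.2]
opening: 0.001
grasp_force: 0.0
[-46.31246794  40.29229476 211.61945215]
[-19.430157   -19.3162932  -18.42591969] 62.756527384505546
316 -78.67841595051412 [ -4.35123489  22.96918115 112.74128154]
(array([-0.1566,  0.1526,  0.0231]), array([-0.001, -0.001, -0.433]))
```

View pics/w4.png

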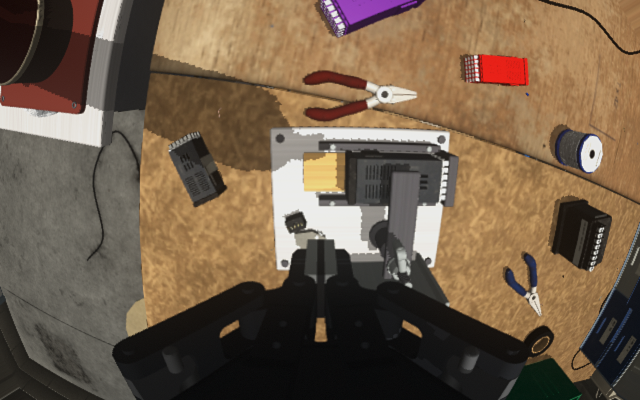

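```bash
python3 -m jog '[[[-0.04,0.04,0.01,0,0,-0.1],[-0.08,0.08,0.015,0,0,-0.2],[-0.12,0.12,0.02,0,0,-0.3],[-0.1566,0.1526,0.023,0,0,-0.433],[-0.1566,0.1526,0.05,0,0,-0.433],[-0.1566,0.1526,0.08,0,0,-0.433],[-0.1566,0.1526,0.08,0,0,-0.433],[-0.1566,0.1526,0.08,0,0,-0.433]]]' 0.35
python3 - <<'E'
from h import *
from rig import r,imaging
st=r.sense();print(w2j(st["position"]),st["qpos"].round(2))
c=imaging.read_camera("wrist");np.savez("w5.npz",**c);cv2.imwrite("pics/w5.png",cv2.resize(c["frame"][150:350,190:450],None,fx=3,fy=3,interpolation=cv2.INTER_CUBIC))
J=w2j(wcloud(c));x,y,z=J[...,0],J[...,1],J[...,2]
d=J-np.array([30,-38,0]);rr=np.hypot(d[...,0],d[...,1]);m=(z>97)&(z<121)&(rr<36)&(rr>9);k=d[m]
print(m.sum(),np.degrees(.5*np.angle(np.sum((k[:,0]+1j*k[:,1])**2))),k.mean(0),np.percentile(k[:,2],[90,98]))
E
```

```text
t: 9.93
position: [547.4, -194.1, 172.5]
tool_rot: [0.538, 0.843, -0.0, 0.0]
contact_force: [0.2, 0.4, 0.7]
opening: 0.353
grasp_force: 0.0
[ 30.23972352 -37.77079798 172.53493638] [ 0.59  0.26 -0.39  1.7   0.1   1.2   0.62]
868 -77.64312385705347 [  1.3828863    4.77752408 114.42008547] [118.43596037 119.29892835]
```

View pics/w5.png

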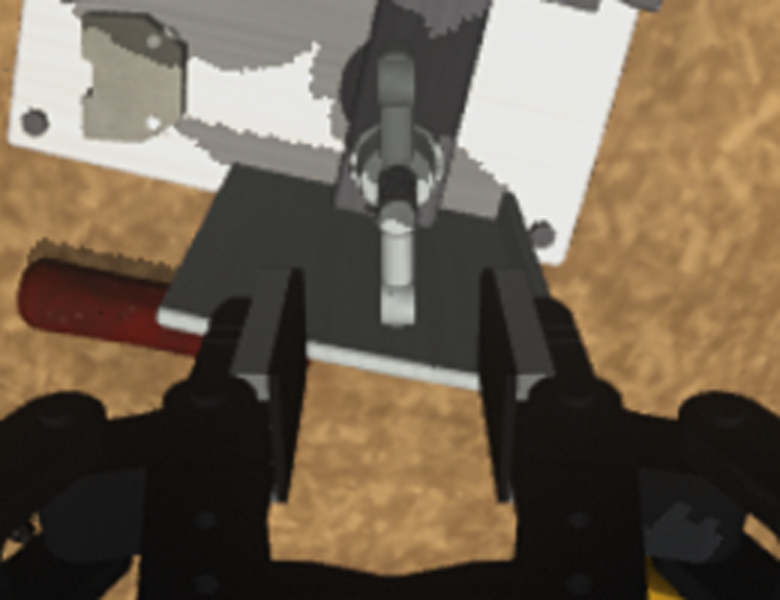

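```bash
python3 -m jog '[[[0,0,0.05,0,0,0],[0,0,0.1,0,0,0],[0,0,0.12,0,0,0],[0,0,0.133,0,0,0],[0,0,0.133,0,0,0],[0,0,0.133,0,0,0]]]' && python3 -m jog '[[[0,0,0,0,0,0],[0,0,0,0,0,0],[0,0,0,0,0,0],[0,0,0,0,0,0]]]' 0.12
python3 - <<'E'
from h import *
from rig import r,imaging
st=r.sense();print(w2j(st["position"]),st["contact_force"],st["wrist_torque"])
c=imaging.read_camera("wrist");cv2.imwrite("pics/w6.png",cv2.resize(c["frame"][150:350,190:450],None,fx=3,fy=3,interpolation=cv2.INTER_CUBIC))
E
```

```text
t: 10.72
position: [548.1, -194.6, 106.7]
tool_rot: [0.538, 0.843, 0.0, 0.001]
contact_force: [0.3, 0.5, 0.0]
opening: 0.353
grasp_force: 0.0
t: 11.22
position: [547.7, -194.4, 105.9]
tool_rot: [0.538, 0.843, 0.0, 0.0]
contact_force: [0.4, -0.4, 0.3]
opening: 0.12
grasp_force: 0.3
[ 30.52014731 -38.1168712  105.88574267] [ 0.37229207 -0.44395885  0.25888101] [ 0.07528071 -0.11546598 -0.03397112]
```

View pics/w6.png

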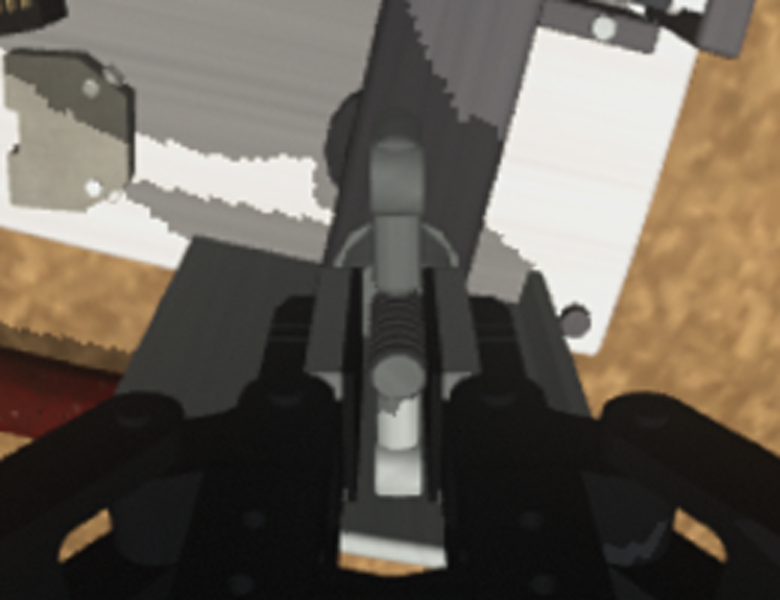

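```bash
cat > q.py <<'E'
from h import *
from rig import r
from scipy.spatial.transform import Rotation as R
st=r.sense();F=st["contact_force"];M=st["wrist_torque"];a=R.from_quat(st["tool_rot"]).apply([0,1,0])
d=j2w((30,-38,0))-st["position"]
print("jig",w2j(st["position"]).round(1),"F",F.round(1),"M",M.round(3),"about stud",round(M[2]-(d[0]*F[1]-d[1]*F[0])/1000,3),"tool y jig deg",round(np.degrees(np.arctan2(a[1],a[0])-p[2]),1),"q7",st["qpos"][6].round(2))
E
python3 -m jog '[[[0,0,0.001,0,0,0.167],[0,0,0.002,0,0,0.333],[0,0,0.003,0,0,0.5],[0,0,0.004,0,0,0.667],[0,0,0.004,0,0,0.667]]]' && python3 q.py
```

```text
t: 11.9
position: [548.3, -194.0, 104.4]
tool_rot: [0.676, 0.737, 0.0, 0.0]
contact_force: [1.6, 2.6, 4.1]
opening: 0.125
grasp_force: 3.5
jig [ 31.2 -37.8 104.4] F [1.6 2.6 4.1] M [ 0.471 -0.332  0.098] about stud 0.1 tool y jig deg -6.9 q7 0.26
```

```bash
python3 -m jog '[[[0,0,0.001,0,0,0.167],[0,0,0.002,0,0,0.333],[0,0,0.003,0,0,0.5],[0,0,0.004,0,0,0.667],[0,0,0.005,0,0,0.833],[0,0,0.005,0,0,1],[0,0,0.005,0,0,1]]]' && python3 q.py
```

```text
t: 12.78
position: [548.0, -194.0, 101.7]
tool_rot: [0.843, 0.538, 0.0, 0.0]
contact_force: [1.1, 2.1, 5.1]
opening: 0.117
grasp_force: 4.2
jig [ 30.9 -37.8 101.7] F [1.1 2.1 5.1] M [ 0.592 -0.178  0.136] about stud 0.138 tool y jig deg -36.8 q7 -0.24
```

```bash
python3 -m jog '[[[0,0,0.001,0,0,0.167],[0,0,0.002,0,0,0.333],[0,0,0.003,0,0,0.5],[0,0,0.004,0,0,0.667],[0,0,0.005,0,0,0.833],[0,0,0.005,0,0,1],[0,0,0.005,0,0,1]]]' && python3 q.py
```

```text
t: 13.65
position: [547.8, -193.9, 99.0]
tool_rot: [0.953, 0.302, 0.0, -0.0]
contact_force: [0.7, 3.4, 6.2]
opening: 0.122
grasp_force: 4.4
jig [ 30.7 -37.6  99. ] F [0.7 3.4 6.2] M [ 0.879 -0.01   0.065] about stud 0.066 tool y jig deg -66.8 q7 -0.74
```

```bash
cat > nut.py <<'E'
from h import *
from rig import imaging
for n in("scene","top"):
    c=imaging.read_camera(n);J=w2j(cloud(c));d=J-np.array([30,-38,0]);rr=np.hypot(d[...,0],d[...,1])
    x,y,z=J[...,0],J[...,1],J[...,2]
    m=(abs(x-30)<10)&(y>5)&(y<50)&(z>60)&(z<100);print(n,"strap z",np.nanmedian(z[m]).round(1),m.sum())
    m=(abs(y-40)<15)&(x>-15)&(x<12)&(z>50)&(z<75);print("ctl z",np.nanmedian(z[m]).round(1))
E
python3 nut.py; python3 -m jog '[[[0,0,-0.003,0,0,0],[0,0,-0.003,0,0,0]]]' && python3 q.py
```

```text
scene strap z 79.9 186
ctl z 61.7
top strap z 82.5 137
ctl z 63.8
t: 14.0
position: [547.3, -194.2, 99.7]
tool_rot: [0.954, 0.301, -0.0, -0.0]
contact_force: [1.7, 3.2, -2.1]
opening: 0.121
grasp_force: 4.2
jig [ 30.1 -37.9  99.7] F [ 1.7  3.2 -2.1] M [ 0.647 -0.33   0.039] about stud 0.039 tool y jig deg -66.9 q7 -0.74
```

```bash
python3 -m jog '[[[0,0,0.001,0,0,0.1],[0,0,0.001,0,0,0.2],[0,0,0.002,0,0,0.3],[0,0,0.002,0,0,0.4]]]' && python3 q.py; python3 -m jog '[[[0,0,0,0,0,0],[0,0,0,0,0,0]]]' >/dev/null && python3 q.py; python3 nut.py
```

```text
t: 14.5
position: [547.2, -194.0, 98.8]
tool_rot: [0.98, 0.199, -0.0, -0.0]
contact_force: [1.8, 2.2, -2.8]
opening: 0.122
grasp_force: 7.9
jig [ 30.1 -37.6  98.8] F [ 1.8  2.2 -2.8] M [ 0.754 -0.319  0.221] about stud 0.22 tool y jig deg -79.0 q7 -0.95
jig [ 30.  -37.7  98.8] F [ 1.   4.2 -4. ] M [ 0.952 -0.296  0.224] about stud 0.224 tool y jig deg -78.9 q7 -0.94
scene strap z 78.9 185
ctl z 61.4
top strap z 81.5 132
ctl z 63.8
```

```bash
for i in 1 2; do python3 -m jog '[[[0,0,0,0,0,0]]]' >/dev/null; python3 q.py; done; python3 -m jog '[[[0,0,0,0,0,0.05],[0,0,0,0,0,0.1]]]' >/dev/null; python3 q.py;for i in 1 2 3 4; do python3 -m jog '[[[0,0,0,0,0,0]]]' >/dev/null; python3 q.py; done
```

```text
jig [ 30.1 -37.7  98.9] F [-0.1  5.6 -6.7] M [ 1.041 -0.155  0.167] about stud 0.167 tool y jig deg -79.0 q7 -0.94
jig [ 30.  -37.7  98.9] F [ 1.1  5.  -6.7] M [ 1.093 -0.07   0.139] about stud 0.139 tool y jig deg -79.0 q7 -0.94
jig [ 30.  -37.7  98.7] F [ 1.6  4.6 -9.3] M [ 1.087 -0.294  0.154] about stud 0.153 tool y jig deg -82.0 q7 -1.0
jig [ 30.  -37.7  98.7] F [ 0.8  4.5 -9. ] M [ 1.06  -0.232  0.182] about stud 0.182 tool y jig deg -82.0 q7 -1.0
jig [ 30.  -37.7  98.7] F [ 0.7  5.1 -8.4] M [ 1.05  -0.191  0.21 ] about stud 0.21 tool y jig deg -82.0 q7 -1.0
jig [ 30.  -37.7  98.7] F [ 0.   5.5 -9.1] M [ 1.083 -0.193  0.154] about stud 0.153 tool y jig deg -82.0 q7 -1.0
jig [ 30.  -37.7  98.7] F [ 0.8  4.7 -8. ] M [ 1.081 -0.217  0.126] about stud 0.125 tool y jig deg -82.0 q7 -1.0
```

```bash
cat > q2.py <<'E'
from h import *
from rig import r,imaging
from scipy.spatial.transform import Rotation as R
o=[]
for i in range(12):
    c=imaging.read_camera("scene");st=r.sense();F=st["contact_force"];M=st["wrist_torque"];d=j2w((30,-38,0))-st["position"]
    o.append([*F,M[2]-(d[0]*F[1]-d[1]*F[0])/1000])
o=np.array(o);a=R.from_quat(st["tool_rot"]).apply([0,1,0])
J=w2j(cloud(c));x,y,z=J[...,0],J[...,1],J[...,2];m=(abs(x-30)<10)&(y>5)&(y<50)&(z>60)&(z<100)
print("F",o[:,:3].mean(0).round(1),"T",o[:,3].mean().round(3),"+-",(o[:,3].std()/12**.5).round(3),"pos",w2j(st["position"]).round(1),"ang",np.degrees(np.arctan2(a[1],a[0])-p[2]).round(1),"strap",np.nanmean(z[m]).round(2),"t",st["t"])
E
python3 -m jog '[[[0,-0.002,0.003,0,0,0],[0,-0.002,0.003,0,0,0]]]' >/dev/null; python3 q2.py; python3 -m jog '[[[0,0,0.0005,0,0,0.05],[0,0,0.0005,0,0,0.1],[0,0,0.0005,0,0,0.1]]]' >/dev/null; python3 q2.py
```

```text
F [-3.3  2.5  4.3] T 0.129 +- 0.007 pos [ 30.2 -37.6  98.2] ang -82.0 strap 77.12 t 16.7
F [-3.9  2.4  5.7] T 0.127 +- 0.008 pos [ 30.2 -37.5  98. ] ang -85.0 strap 76.86 t 17.675
```

```bash
for i in 1 2; do python3 -m jog '[[[0,0,0,0,0,0.05],[0,0,0.0005,0,0,0.1],[0,0,0.0008,0,0,0.167],[0,0,0.0008,0,0,0.167]]]' >/dev/null; python3 q2.py; done
```

```text
F [-4.6  2.2  6.1] T 0.145 +- 0.008 pos [ 30.2 -37.5  97.5] ang -90.1 strap 76.59 t 18.775
F [-4.7  2.2  6.2] T 0.174 +- 0.007 pos [ 30.2 -37.3  97.1] ang -95.1 strap 76.53 t 19.875
```

```bash
for i in 1 2; do python3 -m jog '[[[0,0,0,0,0,0.05],[0,0,0.0005,0,0,0.1],[0,0,0.001,0,0,0.15],[0,0,0.001,0,0,0.2],[0,0,0.001,0,0,0.2]]]' >/dev/null; python3 q2.py; done
```

```text
F [-4.8  2.9  7. ] T 0.189 +- 0.007 pos [ 30.2 -37.2  96.6] ang -101.1 strap 76.51 t 21.1
F [-5.1  3.4  6.8] T 0.232 +- 0.006 pos [ 30.2 -37.1  96.1] ang -107.0 strap 76.33 t 22.325
```

```bash
python3 -m jog '[[[0,0,0,-0,0,-0.1],[0,0,0,0,0,-0.1],[0,0,0,0,0,-0.1],[0,0,-0.01,0,0,-0.1],[0,0,-0.03,0,0,-0.1],[0,0,-0.08,0,0,-0.1],[0,0,-0.16,0,0,-0.1],[0,0,-0.24,0,0,-0.1],[0,0,-0.24,0,0,-0.1],[0,0,-0.24,0,0,-0.1]]]' 0.22
python3 - <<'E'
from h import *
from rig import imaging
a=imaging.read_camera("scene");cv2.imwrite("pics/end.png",cv2.resize(a["frame"][125:285,285:445],None,fx=3.7,fy=3.7,interpolation=cv2.INTER_CUBIC))
E
```

```text
t: 23.58
position: [547.2, -193.5, 215.9]
tool_rot: [1.0, -0.018, 0.0, 0.0]
contact_force: [-0.3, -0.5, -0.0]
opening: 0.216
grasp_force: 0.0
```

View pics/end.png

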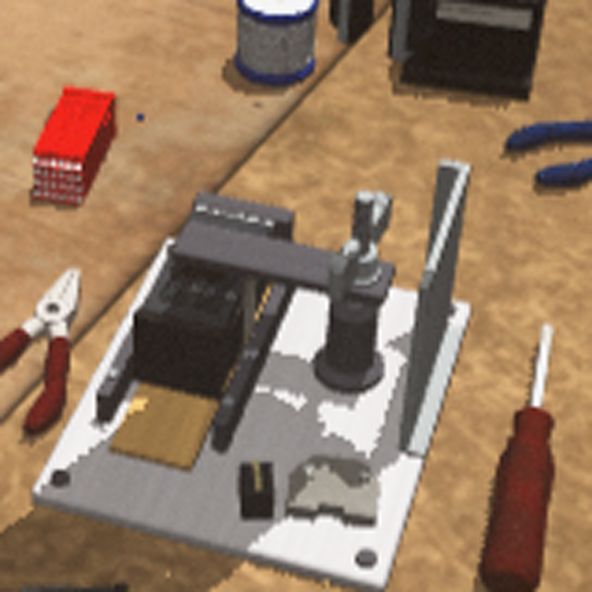

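The picture shows the controller against the stop (terminals at (250,215)), the strap down on it, the nut free of the hand, and the relay, terminal, cutters and screwdriver where they were.

```bash
python3 -c "
from rig import workorder
print(workorder.sign_off())"
```

```text
the job is handed in; nothing more can be done
None
```

The controller is home against the end stop and the wing nut is tightened to about 0.28 N m (0.23 N m read at rest, plus the stated 0.05); I turned it in several small steps without re-gripping, then lifted the hand clear and handed the job in after about 24 s.

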